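Widen the bottle lane by one hole and hold the lock pin home

TASK

First isolate the packing lane: pull the orange isolating plug straight up out of its yellow socket and stand it in the empty grey holder. Then pull up the red lock knob, slide the white guide one hole away from the fixed fence so the lane takes another row of bottles, and press the knob down until the pin is fully home. The spring no longer keeps the pin home by itself, so finish still holding the knob pressed down, and leave the bottles and the wrench where they are.

Things in the scene. Friction and masses are not known exactly. Their poses are not given: they have to be found in the camera images.
- plug: orange isolating plug, loose, about 90 g. Handle 26 mm (its x) by 50 mm (y) by 36 mm high; copper blade below it 10 mm (x) by 24 mm (y), 30 mm long. Origin at the centre of the handle's underside, z up. Starts fully in the socket, handle resting on the socket's top, held by a sprung detent: pulling straight up takes about 5 to 10 N over the first 20 mm; free after 30 mm
- socket: yellow socket block, fixed, 60 mm (x) by 70 mm (y) by 45 mm high, on a 90 by 100 mm foot 4 mm thick; origin at the centre of its underside, slot on its vertical axis. The plug starts with the same yaw
- holder: grey parking holder for the plug, an open-topped pocket, fixed, outside 28 mm (x) by 46 mm (y) by 42 mm high, on a flat 80 by 90 mm foot; origin at the centre of its underside, z up
- holder_mouth (a point): centre of the holder's open mouth, 42 mm above the table, with the holder's yaw. The opening is 20 mm (x) by 38 mm (y), 38 mm deep: the blade goes in with its 24 mm side along y and the handle then rests on the rim, plug origin at this point
- rail: aluminium lane rail, fixed, 60 mm (x) by 280 mm (y) by 28 mm high, origin at the centre of its underside. Five 11.5 mm holes in its top along y, 50 mm apart, the middle one at the origin. White fixed fence, 6 mm thick, 85 mm tall, at rail y = -115 mm, from 45 to 225 mm along rail x. The lane lies between it and the guide, so away from the fixed fence is rail +y
- guide (a joint): position (m) of the sliding guide along rail y: starts at 0, the middle hole; positive away from the fixed fence; next hole at 0.050. Slides, with about 3 N friction, only while the pin is clear. A blue saddle 76 mm (x) by 50 mm (y), top 52 mm above the table, carrying a white fence like the fixed one, from 45 to 225 mm along rail x
- plunger (a joint): height (m) of the lock pin above fully home: 0 = home, 14 mm deep in its hole; clear of the rail above 0.014; upper stop 0.022. A weak spring (600 N/m) rests it near 0.006, only part in; about 3 N pushes it home, about 9 N lifts it to 0.020. Between holes the pin rests on the rail's top
- knob: red round lock knob on the plunger's stem on top of the guide, 30 mm diameter, 24 mm tall, moves with guide and plunger; origin at the centre of its underside, 68 mm above the table when the pin is fully home; about 22 mm higher at most. 16 mm free height between it and the saddle when home, stem 10 mm thick with a low brass collar
- hole_next (a point): centre of the top of the hole to go to, on the rail's top, 28 mm above the table, 50 mm along rail +y from the start hole
- bottle_a: loose, full amber glass bottle with orange label and gold cap, 40 mm diameter, 106 mm tall, origin at the centre of its underside; a bystander to leave standing. In the lane
- bottle_b: loose, full amber glass bottle with orange label and gold cap, 40 mm diameter, 106 mm tall, origin at the centre of its underside; a bystander to leave standing. In the lane
- bottle_c: loose, full amber glass bottle with orange label and gold cap, 40 mm diameter, 106 mm tall, origin at the centre of its underside; a bystander to leave standing. Outside the lane, beyond the sliding guide
- wrench: steel wrench about 180 mm long lying on the table between the robot and the rail, a bystander; origin near its middle, on its underside
Not all that is in view belongs to the job. There is more than one size of the plug; the one meant has the size given above. Of the things that look like the holder, take the one that is farthest to the robot's right at the start.

How it is judged:
By the outcome, as a careful person would: the job done as asked, in the order asked, and still so for the second after the job is handed in, while the arm keeps its last pose, push and grip.
It also fails if it takes over 54 s, if anything falls off the work surface, if the arm or the gripper's body presses on something with over 40 N, if the wrist force passes 120 N, or if a joint passes its speed limit or range.

ROBOT

A 6-joint arm with a two-finger parallel gripper is mounted at the origin on the work surface. World frame = base frame: x ahead of the robot, y to its left, z up, the work surface at z = 0. Lengths are in mm, angles in rad, forces in N, time in s.
With the tool pointing down it reaches from about 275 to 750 mm from the base axis. Payload 10.2 kg.
Tool frame: the origin (TCP) lies where the fingers leave the gripper's body, on its centre line; the fingertips stand 73 mm ahead of it and the grasp point (between the pads) lies 54 mm ahead of it (ctrl.tip_extent is the z of the fingertips in the tool frame, in mm); z points along the fingers, y is the line along which they close (so a half turn about z gives the same grasp; the last joint's range is limited). The gripper opens to 85 mm and grips with 20 to 120 N. Pads are 22 mm wide; open, the fingers measure 114 mm over their backs; the gripper's body (76 mm by 85 mm) begins 54 mm behind the grasp point. The pads swing forward as they close: fully open they stand 13 mm farther back than shut.
Start: joints at [-1.374, 0.313, 1.498, -0, 1.331, -0.223], TCP at [213.967, -479.427, 303.894] pointing down, gripper open.
Joint ranges: [-2.94, 2.94], [-0.97, 2.17], [0.19, 2.56], [-1.23, 4.37], [0.02, 3.11], [-2.88, 2.88]. Speed limits (rad/s): [2.39, 2.39, 3.01, 3.14, 3.14, 3.14].

INTERFACE

Orientations are given as a unit quaternion [w, x, y, z].
In Python, from rig import readout, cams, order, ctrl gives the robot as it stands.
- The arm moves only by the shell command python3 -m handwheel 'ROWS' [OPENING] [FORCE]. ROWS is a JSON list of rows, 1 to 8 of them, each an object with the fields d (a list: dx, dy, dz in mm), rot (a list: a rotation vector rx, ry, rz in rad); a field left out counts as zero; each row is the pose to reach, as a shift and turn from the pose commanded when the command began, along the tool's axes at that moment; what a row does not reach only later rows make up. A row lasts 1/10 s, in which the tool goes at most 50 mm and 0.15 rad, less where a joint would pass 70% of its speed; a pose out of reach is approached as far as the arm can. OPENING is the opening from 0.0 (shut) to 1.0 (fully open), set as the command begins (- or left out keeps the last). The fingers move at their own pace and stop on an object; FORCE is the grip in N (left out, the last holds). Time passes only in rows, so rows that do not move let the fingers close. It prints the time, the measured TCP pose, the force, the opening and the grip force at its end. Input that does not fit is refused with a message, and nothing moves.
- readout.sense(): the state, without advancing time (a new reading comes with each control period).
- cams.capture(name): name is "scene" or "side" or "wrist"; returns (picture, depth): 420x560x3 uint8, red, green, blue; 420x560 float32, mm along the optical axis (not along the pixel's ray), 0 where there is no reading.
- cams.calibration(name): a dict with "fx", "fy", "cx", "cy" (pixels), "position" and "attitude" of the camera in the world. Camera axes: x right, y down, z forward; pixel columns grow to the right and rows downward; lengths in mm; the calibration is good to about 2 mm. A picture is of the moment at which its call begins: read the wrist's pose just before it. calibration takes no time and is no camera call; for the wrist camera it gives the pose at the moment of the call.
- order.finish_job(): hands the job in; it is judged then, once.
Trained networks look in the newest picture that a camera, given by its name, has taken for a name from the list of things; names that differ only in an ending like _2 or _b are one class to them, and where a whole thing is asked for, a point or a joint stands for the part that bears it (a point fixed in the world has none). Each returns a list of dicts, best first, with "p" (0 to 1); they miss things now and then, are a little off and sometimes report something else, mostly with a low value. They report only what shows in the picture. A call takes as long as a camera call. They do not tell look-alikes from the thing itself.
- cams.trace(target, camera): "pixels" (420x560 bool, what is visible of it) and "bbox" ([left, top, right, bottom] in pixels, round what is visible of it).
- cams.spot_point(target, camera): "uv" ([column, row] in pixels: a listed point, or the origin of a listed thing).
The state is a dict: "time_s": time; "joints": joint angles; "dq": joint speeds; "tau": joint torques, N m; "eef_pos": TCP position; "ee_rot": TCP orientation; "force": force on the tool from outside, world axes, zero at the start; "wrist_torque": the same for the moment, N m; "grip_width": opening from 0.0 (shut) to 1.0 (fully open); "grip_force": force on a finger pad.
Only numpy, scipy, OpenCV 4.12 (cv2) and the standard library are available. Lean on these libraries where they do the work, as an engineer would, in place of code of your own. Each camera call takes 0.05 s, during which the arm holds its last target. There are 200 camera calls.

## Working session

There is one attempt and no reset: what is moved stays moved. The work goes in short steps, Python scripts to look and compute and a shell command to move; the robot and the scene stay as the last step left them, time stands still between calls to the robot, and variables do not carry over. Pictures are saved under pics/ and viewed, at most 10 in all, crops included, and the job is handed in when it is done.

```bash
ls; mkdir -p pics
cat > h.py <<'E'
import numpy as np, cv2
from scipy.spatial.transform import Rotation as R
from rig import readout, cams, order, ctrl
def q2R(q): return R.from_quat([q[1],q[2],q[3],q[0]]).as_matrix()
def cloud(d,c):
    v,u=np.mgrid[0:d.shape[0],0:d.shape[1]]
    P=np.dstack([(u-c['cx'])/c['fx']*d,(v-c['cy'])/c['fy']*d,d])
    return P@q2R(c['attitude']).T+np.array(c['position'])
def tool(target):  # world pos -> delta in tool axes
    s=readout.sense(); return q2R(s['ee_rot']).T@(np.array(target)-np.array(s['eef_pos']))
E
python3 - <<'E'
from h import *
a=[]
for n in ("scene","side"):
    im,d=cams.capture(n); c=cams.calibration(n); print(n,c)
    np.savez(f'{n}.npz',im=im,d=d,P=cloud(d,c)); cv2.imwrite(f'pics/{n}0.png',im[:,:,::-1])
    for t in ("plug","socket","holder","rail","guide","knob","bottle_a","wrench"):
        for r in cams.trace(t,n):
            if r['p']>.3: print(n,t,round(r['p'],2),r['bbox'])
    for t in ("plug","socket","holder","holder_mouth","rail","knob","hole_next"):
        for r in cams.spot_point(t,n):
            if r['p']>.3: print(n,t,'pt',round(r['p'],2),np.round(r['uv'],1))
print(readout.sense()['ee_rot'],ctrl.tip_extent)
E
```

```text
pics
scene {'fx': 476.2100394836014, 'fy': 476.2100394836014, 'cx': 283.7713745969363, 'cy': 205.38030897040076, 'position': array([1276.99752589,   27.54182069,  942.17661448]), 'attitude': array([-0.23124181,  0.66207697,  0.67237126, -0.2368506 ])}
scene plug 0.88 [374.1, 155.4, 397.7, 172.2]
scene plug 0.54 [385.8, 197.8, 404.9, 214.2]
scene socket 0.73 [359.4, 157.8, 404.1, 198.6]
scene holder 0.94 [198.7, 167.8, 237.7, 198.6]
scene holder 0.59 [136.3, 168.0, 182.2, 198.0]
scene rail 0.98 [195.5, 200.3, 325.4, 306.7]
scene guide 0.73 [246.1, 201.0, 277.0, 309.2]
scene knob 0.45 [257.8, 201.3, 273.6, 215.0]
scene bottle_a 0.96 [206.2, 253.7, 228.7, 288.2]
scene bottle_a 0.71 [310.1, 258.5, 333.0, 299.6]
scene bottle_a 0.55 [231.9, 245.1, 252.4, 285.5]
scene wrench 0.62 [257.6, 139.3, 279.8, 186.4]
scene plug pt 0.87 [384.4 171. ]
scene plug pt 0.63 [395.6 209.9]
scene socket pt 0.82 [381.4 179.1]
scene holder pt 0.89 [216.5 180.4]
scene holder pt 0.88 [159.3 181.7]
scene holder_mouth pt 0.75 [157.3 169.2]
scene holder_mouth pt 0.66 [213.2 176. ]
scene rail pt 0.95 [267.8 229.8]
s
[... 692 characters left out ...]
 301.0, 223.2]
side bottle_a 0.97 [179.6, 181.9, 204.8, 224.6]
side bottle_a 0.62 [244.2, 145.9, 260.4, 172.5]
side bottle_a 0.54 [246.1, 133.1, 263.8, 168.5]
side wrench 0.56 [329.7, 233.6, 391.3, 265.4]
side wrench 0.36 [367.2, 154.5, 412.5, 182.7]
side plug pt 0.79 [220.4 309.5]
side plug pt 0.63 [279.9 191. ]
side plug pt 0.61 [271.3 328.2]
side socket pt 0.89 [270.1 339.5]
side socket pt 0.62 [254.1 164.7]
side holder pt 0.85 [390.2 167.4]
side holder pt 0.8 [358.2 201.4]
side holder_mouth pt 0.84 [391.7 156.6]
side holder_mouth pt 0.68 [365.3 191.2]
side knob pt 0.75 [280.  190.3]
side hole_next pt 0.9 [268.2 218.1]
[-6.50670246e-06  9.78050983e-01  2.08365722e-01  7.89723259e-06] 72.6
```

View pics/scene0.png

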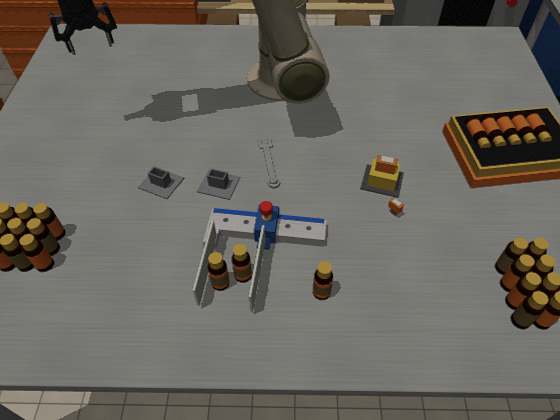

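View pics/side0.png

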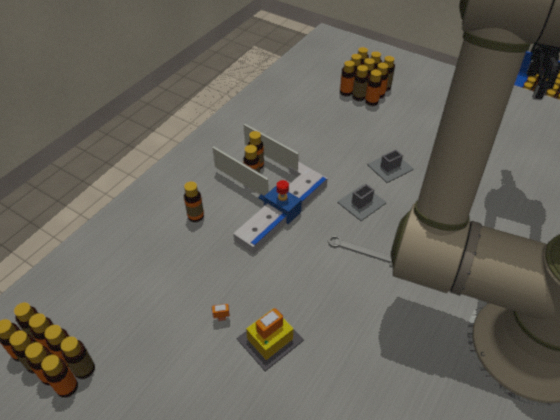

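Run:
```python
from h import *
for n in("scene","side"):
    z=np.load(n+'.npz');im,P=z['im'],z['P']
    hsv=cv2.cvtColor(im,cv2.COLOR_RGB2HSV)
    Hh,S,V=[hsv[...,i].astype(int) for i in range(3)]
    ok=z['d']>0
    masks={'orange':(Hh>=5)&(Hh<=16)&(S>150)&(V>90),'yellow':(Hh>=20)&(Hh<=33)&(S>130),'red':((Hh<4)|(Hh>175))&(S>150),'blue':(Hh>100)&(Hh<125)&(S>120)}
    for k,m in masks.items():
        nn,l,st,ce=cv2.connectedComponentsWithStats((m&ok).astype(np.uint8))
        for i in range(1,nn):
            if st[i,4]<25: continue
            p=P[l==i]; top=np.percentile(p[:,2],95); q=p[p[:,2]>top-6]
            (cx,cy),wh,an=cv2.minAreaRect(q[:,:2].astype(np.float32))
            print(n,k,'px',np.round(ce[i]),'n',st[i,4],'top',round(top,1),'rect',round(cx),round(cy),np.round(wh),round(an),'mean',np.round(q.mean(0)))
```

```text
scene orange px [29.  1.] n 135 top -140.1 rect -744 -1111 [173.  15.] 88 mean [ -746. -1130.  -141.]
scene orange px [139.   3.] n 350 top -142.0 rect -750 -636 [ 29. 444.] 1 mean [-750. -640. -144.]
scene orange px [36.  5.] n 58 top -160.1 rect -750 -1121 [120.  23.] 85 mean [ -746. -1115.  -163.]
scene orange px [167.   6.] n 71 top -161.3 rect -747 -527 [ 18. 128.] 1 mean [-747. -519. -164.]
scene orange px [46. 16.] n 30 top -192.7 rect -744 -1093 [10.  8.] 75 mean [ -745. -1091.  -195.]
scene orange px [156.  17.] n 526 top -196.9 rect -747 -601 [ 19. 324.] 2 mean [-746. -599. -198.]
scene orange px [103.  18.] n 39 top -206.1 rect -748 -844 [20.  6.] 42 mean [-748. -845. -208.]
scene orange px [22. 27.] n 168 top -261.7 rect -747 -1214 [ 13. 238.] 2 mean [ -747. -1218.  -262.]
scene orange px [27. 38.] n 84 top -314.6 rect -741 -1234 [107.  17.] 87 mean [ -745. -1225.  -316.]
scene orange px [19. 48.] n 106 top -377.6 rect -744 -1294 [ 18. 176.] 4 mean [ -747. -1286.  -380.]
scene orange px [11. 59.] n 26 top -436.7 rect -746 -1366 [35. 17.] 62 mean [ -748. -1367.  -439.]
sce
[... 5525 characters left out ...]
2 top 108.8 rect 738 -100 [29. 87.] 25 mean [ 738. -100.  107.]
side yellow px [191. 189.] n 161 top 108.3 rect 768 99 [25. 32.] 41 mean [768. 100. 106.]
side yellow px [ 47. 329.] n 1163 top 104.1 rect 765 518 [159.  28.] 0 mean [761. 518. 102.]
side yellow px [ 30. 348.] n 1223 top 103.7 rect 763 561 [ 29. 156.] 90 mean [756. 561. 101.]
side yellow px [270. 339.] n 925 top 47.7 rect 438 271 [70. 62.] 74 mean [430. 281.  46.]
side red px [282. 186.] n 126 top 100.6 rect 601 -26 [25. 27.] 34 mean [601. -26.  98.]
side blue px [524.  70.] n 289 top 280.5 rect 229 -300 [  8. 482.] 5 mean [ 247. -497.  310.]
side blue px [285. 207.] n 935 top 54.4 rect 602 -26 [53. 79.] 86 mean [598. -20.  52.]
```

Run:
```python
from h import *
def rect(q,lab):
    (cx,cy),(w,h),an=cv2.minAreaRect(q[:,:2].astype(np.float32)); 
    if w>h: w,h,an=h,w,an-90
    an=(an+90)%180-90
    print(lab,'c',round(cx,1),round(cy,1),'short',round(w,1),'long',round(h,1),'yaw(short)',round(an,1))
for n in("scene","side"):
    z=np.load(n+'.npz');im,P,d=z['im'],z['P'],z['d']
    g=cv2.cvtColor(im,cv2.COLOR_RGB2HSV)
    v=g[...,2]
    X,Y,Z=P[...,0],P[...,1],P[...,2]
    for lab,(cx,cy) in {'A':(493,-230),'B':(493,-130),'S':(438,270)}.items():
        pass
    px={'scene':[(159,181),(216,181),(382,182)],'side':[(390,166),(358,201),(270,340)]}[n]
    for lab,(u,w) in zip(('hold_right','hold_mid','socket'),px):
        c=P[w,u]; near=(np.hypot(X-c[0],Y-c[1])<90)&(d>0)
        f=near&(Z>-6)&(Z<10)&(v<105)&(g[...,1]<90)
        nn,l,st,ce=cv2.connectedComponentsWithStats(f.astype(np.uint8)); 
        i=1+np.argmax(st[1:,4]); 
        hi=near&(Z>20)&(Z<60)
        q=P[(l==i)|(hi if lab!='socket' else hi)]
        rect(q,n+' '+lab+' all'); 
        top=near&(Z>36)&(Z<50)
        if lab!='socket': rect(P[top],n+' '+lab+' top'); print(Z[top].max())
        else: 
            rect(P[near&(Z>42)&(Z<50)],'socktop'); rect(P[near&(Z>77)&(Z<88)],'plugtop')
    # rail
    c=np.array([603,-26]); m=(np.hypot(X-603,Y+26)<170)&(Z>24)&(Z<32)&(X<660)&(d>0)
    nn,l,st,ce=cv2.connectedComponentsWithStats(m.astype(np.uint8)); 
    rect(P[m],n+' rail')
    t=(np.hypot(X-603,Y+26)<60)&(Z>48)&(Z<56)&(g[...,0]>95)&(g[...,0]<130)&(g[...,1]>100); rect(P[t],n+' saddle')
    # fences : z 70..90
    f=(Z>70)&(Z<90)&(g[...,1]<60)&(X>625)&(X<850)&(abs(Y)<200)&(d>0)
    nn,l,st,ce=cv2.connectedComponentsWithStats(f.astype(np.uint8))
    for i in range(1,nn):
        if st[i,4]>60: rect(P[l==i],n+' fence')
im=np.load('scene.npz')['im']; im2=np.load('side.npz')['im']
a=cv2.resize(im[140:230,120:420],(800,240),interpolation=3); b=cv2.resize(im2[130:380,200:420],(316,360),interpolation=3)
o=np.zeros((600,800,3),np.uint8);o[:240]=a;o[240:,:316]=b
o[240:,330:730]=cv2.resize(im[195:312,190:340],(400,360))
cv2.imwrite('pics/crop.png',o[:,:,::-1])
```

```text
scene hold_right all c 453.2 -310.6 short 86.9 long 90.5 yaw(short) -26.0
scene hold_right top c 453.3 -311.7 short 32.7 long 49.3 yaw(short) -23.1
46.45167739711917
scene hold_mid all c 481.2 -165.9 short 91.8 long 139.3 yaw(short) 71.4
scene hold_mid top c 457.2 -159.9 short 31.8 long 47.5 yaw(short) -14.9
46.26419872558586
scene socket all c 465.7 262.3 short 102.8 long 159.5 yaw(short) 75.6
socktop c 475.8 264.7 short 76.1 long 148.5 yaw(short) 83.7
plugtop c 439.0 268.3 short 31.5 long 49.9 yaw(short) -13.0
scene rail c 615.2 -29.9 short 102.2 long 282.7 yaw(short) -3.4
scene saddle c 602.9 -27.0 short 49.4 long 78.4 yaw(short) 85.1
scene fence c 724.6 -156.0 short 7.5 long 179.6 yaw(short) 83.8
scene fence c 737.1 -42.0 short 6.4 long 178.8 yaw(short) 83.7
side hold_right all c 450.9 -312.7 short 80.7 long 101.7 yaw(short) -26.7
side hold_right top c 453.4 -312.0 short 30.8 long 51.4 yaw(short) -27.5
46.17011737350083
side hold_mid all c 448.1 -151.7 short 78.0 long 108.1 yaw(short) -31.8
side hold_mid top c 457.3 -158.4 short 31.3 long 48.9 yaw(short) -18.5
47.61393358025873
side socket all c 438.1 268.4 short 94.9 long 104.2 yaw(short) -16.5
socktop c 438.0 270.6 short 62.2 long 70.2 yaw(short) -16.0
plugtop c 437.4 271.3 short 26.7 long 49.5 yaw(short) -14.9
side rail c 613.0 -29.7 short 98.6 long 288.9 yaw(short) -2.1
side saddle c 602.4 -26.1 short 52.8 long 79.2 yaw(short) 86.1
side fence c 695.6 -150.8 short 12.5 long 120.0 yaw(short) 84.0
side fence c 737.8 -41.1 short 10.7 long 183.3 yaw(short) 84.2
```

View pics/crop.png

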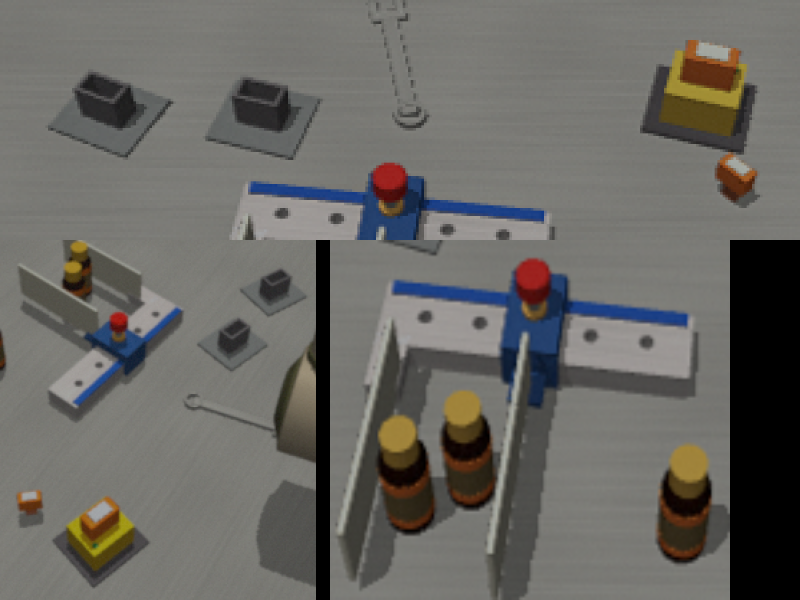

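Scene crop: plug-like things are the orange plug in the socket at (385,165) and a small loose one at (395,206). Holder-like things are at (159,181) and (216,181). I choose the plug in the socket (handle measures 27×50 mm, top at 82 mm) and the holder at (159,181), which is the robot's right. The close crop confirms that it is empty.

```bash
cat >> h.py <<'E'
def go(x,y,z,yaw):   # tool-axes delta to reach TCP pose pointing down with tool-x at yaw deg
    s=readout.sense(); M=q2R(s['ee_rot']); t=np.radians(yaw)
    G=np.array([[np.cos(t),np.sin(t),0],[np.sin(t),-np.cos(t),0],[0,0,-1]])
    d=M.T@(np.array([x,y,z])-s['eef_pos']); r=R.from_matrix(M.T@G).as_rotvec()
    print('t',round(s['time_s'],2),'pos',np.round(s['eef_pos'],1),'d',np.round(d,1),'rot',np.round(r,3),'len',round(np.linalg.norm(d)),'F',np.round(s['force'],1),'q',np.round(s['joints'],2))
E
python3 -m handwheel '[{"d": [32, -37, 6], "rot": [-0.05, 0, 0]}, {"d": [64, -74, 12], "rot": [0, 0, -0.11]}]' 0.7 >/dev/null 2>&1 & sleep 0; wait; python3 -c "
from h import *
go(438,270,204,74.5)"
```

```text
t 1.8 pos [ 242.  -384.3  291.3] d [ 499.6 -465.7   87.4] rot [ 0.    -0.    -0.771] len 689 F [ 1.2 -0.2  0.9] q [-1.27  0.17  1.72  0.    1.26 -0.23]
```

```bash
python3 -m handwheel '[{"d": [35, -33, 6], "rot": [0, 0, -0.06]}, {"d": [70, -66, 12], "rot": [0, 0, -0.12]}, {"d": [105, -99, 18], "rot": [0, 0, -0.18]}, {"d": [140, -132, 24], "rot": [0, 0, -0.24]}, {"d": [175, -165, 30], "rot": [0, 0, -0.3]}, {"d": [210, -198, 36], "rot": [0, 0, -0.36]}, {"d": [245, -231, 42], "rot": [0, 0, -0.42]}, {"d": [280, -264, 48], "rot": [0, 0, -0.48]}]' 0.7; python3 -c "
from h import *
go(438,270,204,74.5)"
```

```text
time_s: 2.6
eef_pos: [350.6, -14.6, 244.1]
ee_rot: [0.001, 0.875, 0.485, 0.0]
force: [1.2, -1.0, -0.3]
grip_width: 0.707
grip_force: 0.0
t 2.6 pos [350.6 -14.6 244.1] d [287.6 -76.8  40. ] rot [ 0.001 -0.    -0.288] len 300 F [ 1.2 -1.  -0.3] q [-0.38 -0.02  2.05 -0.    1.1   0.18]
```

```bash
python3 -m handwheel '[{"d": [48, -13, 6], "rot": [0, 0, -0.05]}, {"d": [96, -26, 12], "rot": [0, 0, -0.1]}, {"d": [144, -39, 18], "rot": [0, 0, -0.15]}, {"d": [192, -52, 24], "rot": [0, 0, -0.2]}, {"d": [240, -65, 30], "rot": [0, 0, -0.25]}, {"d": [288, -77, 40], "rot": [0, 0, -0.288]}, {"d": [288, -77, 40], "rot": [0, 0, -0.288]}, {"d": [288, -77, 40], "rot": [0, 0, -0.288]}]' 0.7
python3 - <<'E'
from h import *
im,d=cams.capture('wrist'); c=cams.calibration('wrist'); P=cloud(d,c)
cv2.imwrite('pics/w1.png',im[:,:,::-1])
hsv=cv2.cvtColor(im,cv2.COLOR_RGB2HSV).astype(int)
def rect(m,l):
    (cx,cy),(w,h),an=cv2.minAreaRect(P[m][:,:2].astype(np.float32))
    if w>h: w,h,an=h,w,an-90
    print(l,round(cx,1),round(cy,1),round(w,1),round(h,1),round((an+90)%180-90,1),m.sum(),np.round(np.median(P[m][:,2]),1))
Z=P[...,2]; near=np.hypot(P[...,0]-438,P[...,1]-270)<60
rect(near&(Z>76)&(Z<88),'plugtop'); rect(near&(Z>41)&(Z<50),'socktop')
go(438,270,124,74.5)
E
```

```text
time_s: 3.4
eef_pos: [438.2, 268.9, 203.3]
ee_rot: [-0.0, 0.796, 0.605, -0.001]
force: [0.7, -0.6, -0.6]
grip_width: 0.703
grip_force: 0.0
plugtop 438.1 270.4 26.0 49.9 -16.0 2931 82.3
socktop 438.1 270.1 60.1 70.6 -16.1 4340 45.9
t 3.45 pos [438.3 268.  203.8] d [ 1.9 -0.8 79.8] rot [-0.     0.001 -0.002] len 80 F [-0.1 -0.3 -0.5] q [ 0.32  0.39  1.67 -0.    1.08  0.59]
```

View pics/w1.png

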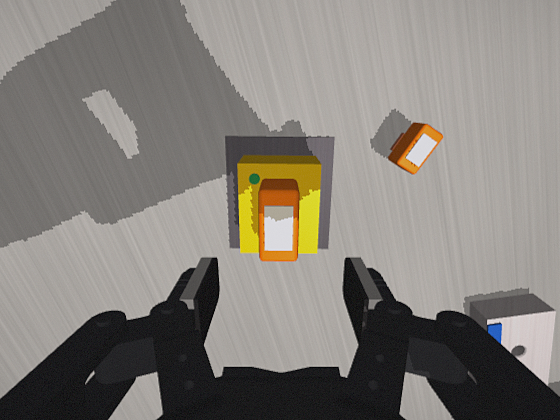

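The wrist view shows the plug at about (279,215), centred between the fingers, measuring 26.0×49.9 mm with yaw -16°. I'm going down now.

```bash
python3 -m handwheel '[{"d": [2, -0.5, 25], "rot": [0, 0, 0.008]}, {"d": [2, -0.5, 50], "rot": [0, 0, 0.008]}, {"d": [2, -0.5, 70], "rot": [0, 0, 0.008]}, {"d": [2, -0.5, 79], "rot": [0, 0, 0.008]}, {"d": [2, -0.5, 79], "rot": [0, 0, 0.008]}]' 0.7; python3 -c "
from h import *
go(438.1,270.3,124,74)"; python3 -m handwheel '[{}, {}, {}, {}, {}, {}]' 0.0 60
```

```text
time_s: 3.95
eef_pos: [438.4, 269.5, 124.7]
ee_rot: [-0.0, 0.8, 0.601, -0.001]
force: [-0.5, 0.2, 0.5]
grip_width: 0.701
grip_force: 0.0
t 3.95 pos [438.4 269.5 124.7] d [ 0.7 -0.5  0.7] rot [-0.001  0.001 -0.003] len 1 F [-0.5  0.2  0.5] q [ 0.32  0.51  1.73 -0.    0.9   0.61]
time_s: 4.55
eef_pos: [438.3, 270.6, 126.1]
ee_rot: [-0.0, 0.799, 0.601, 0.0]
force: [-5.2, -0.2, 9.1]
grip_width: 0.293
grip_force: 59.9
```

```bash
python3 -m handwheel '[{"d": [0, 0, -3]}, {"d": [0, 0, -8]}, {"d": [0, 0, -14]}, {"d": [0, 0, -20]}, {"d": [0, 0, -28]}, {"d": [0, 0, -38]}, {"d": [0, 0, -52]}, {"d": [0, 0, -64]}]' 0.0 60; python3 -c "
from h import *
im,d=cams.capture('wrist'); cv2.imwrite('pics/w2.png',im[:,:,::-1])
c=cams.calibration('wrist');P=cloud(d,c);h=cv2.cvtColor(im,cv2.COLOR_RGB2HSV).astype(int)
m=(h[...,0]>4)&(h[...,0]<17)&(h[...,1]>150)&(P[...,2]>100)
print(m.sum(),np.percentile(P[m],[2,50,98],axis=0).round(1))
go(453.3,-312,200,63.5)"
```

```text
time_s: 5.35
eef_pos: [439.3, 270.4, 190.7]
ee_rot: [0.001, 0.799, 0.601, 0.001]
force: [0.2, -0.6, -1.7]
grip_width: 0.295
grip_force: 59.9
4199 [[426.  250.3 117.3]
 [446.6 290.9 146.7]
 [458.6 297.5 148.5]]
t 5.4 pos [439.8 270.7 192.4] d [-556.1  174.6   -8.4] rot [ 0.004 -0.003  0.181] len 583 F [1.7 0.4 1. ] q [ 0.32  0.41  1.67 -0.    1.05  0.61]
```

View pics/w2.png

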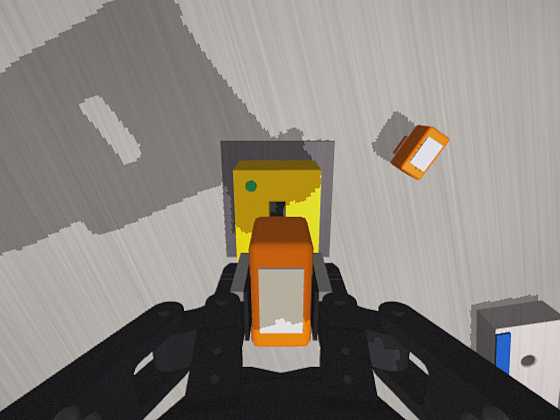

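The plug hangs straight in the jaws at about (280,290), and the emptied slot shows at (277,208). Next I carry it to the holder.

```bash
python3 -m handwheel '[{"d": [-30, 9, -2], "rot": [0, 0, 0.01]}, {"d": [-75, 23, -4], "rot": [0, 0, 0.03]}, {"d": [-120, 37, -6], "rot": [0, 0, 0.05]}, {"d": [-165, 52, -8], "rot": [0, 0, 0.07]}, {"d": [-210, 66, -8], "rot": [0, 0, 0.09]}, {"d": [-255, 80, -8], "rot": [0, 0, 0.11]}, {"d": [-300, 94, -8], "rot": [0, 0, 0.13]}, {"d": [-345, 108, -8], "rot": [0, 0, 0.15]}]'; python3 -c "
from h import *
go(453.3,-312,200,63.5)"
```

```text
time_s: 6.2
eef_pos: [446.6, -93.2, 197.5]
ee_rot: [0.001, 0.842, 0.539, 0.0]
force: [0.7, 0.5, -1.8]
grip_width: 0.296
grip_force: 59.9
t 6.2 pos [446.6 -93.2 197.5] d [-195.9   97.7   -2.3] rot [0.002 0.    0.03 ] len 219 F [ 0.7  0.5 -1.8] q [-0.46  0.28  1.84 -0.    1.01 -0.03]
```

```bash
python3 -m handwheel '[{"d": [-40, 20, -2], "rot": [0, 0, 0.01]}, {"d": [-80, 40, -2], "rot": [0, 0, 0.02]}, {"d": [-120, 60, -2], "rot": [0, 0, 0.03]}, {"d": [-160, 80, -2], "rot": [0, 0, 0.03]}, {"d": [-186, 93, -2], "rot": [0, 0, 0.03]}, {"d": [-196, 98, -2], "rot": [0, 0, 0.03]}, {"d": [-196, 98, -2], "rot": [0, 0, 0.03]}, {"d": [-196, 98, -2], "rot": [0, 0, 0.03]}]'
python3 - <<'E'
from h import *
go(453.3,-312,122.5,63.5)
im,d=cams.capture('wrist'); c=cams.calibration('wrist'); P=cloud(d,c)
cv2.imwrite('pics/w3.png',im[:,:,::-1])
Z=P[...,2]; near=(np.hypot(P[...,0]-453,P[...,1]+312)<35)&(d>0)
def rect(m,l):
    (cx,cy),(w,h),an=cv2.minAreaRect(P[m][:,:2].astype(np.float32))
    if w>h: w,h,an=h,w,an-90
    print(l,round(cx,1),round(cy,1),round(w,1),round(h,1),round((an+90)%180-90,1),m.sum(),np.round(np.median(P[m][:,2]),1))
rect(near&(Z>38)&(Z<48),'rim')
im,d=cams.capture('scene'); P=cloud(d,cams.calibration('scene')); Z=P[...,2]
np.savez('scene2.npz',im=im,d=d,P=P)
E
```

```text
time_s: 7.0
eef_pos: [453.8, -308.9, 198.9]
ee_rot: [-0.0, 0.85, 0.527, 0.0]
force: [-0.5, -0.5, 0.0]
grip_width: 0.292
grip_force: 60.0
t 7.0 pos [ 453.8 -308.9  198.9] d [-3.   0.9 76.4] rot [-0.    -0.     0.002] len 76 F [-0.5 -0.5  0. ] q [-0.81  0.47  1.56  0.    1.11 -0.35]
rim 458.5 -300.3 23.8 28.0 66.0 545 42.3
```

View pics/w3.png

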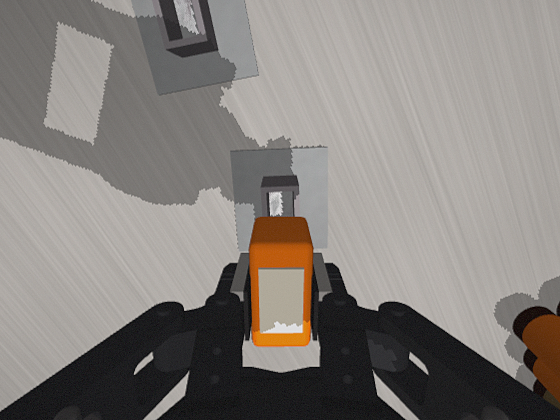

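The view shows the plug over the chosen pocket, seen at about (280,190), with pocket and plug parallel. The rim gives its centre at about (454,-311), which agrees with the first measurement. I'm inserting it now.

```bash
python3 -m handwheel '[{"d": [-2.5, 0.5, 15]}, {"d": [-2.5, 0.5, 35]}, {"d": [-2.5, 0.5, 45]}, {"d": [-2.5, 0.5, 53]}, {"d": [-2.5, 0.5, 60]}, {"d": [-2.5, 0.5, 67]}, {"d": [-2.5, 0.5, 73]}, {"d": [-2.5, 0.5, 75]}]'; python3 -m handwheel '[{}, {}]'; python3 -c "
from h import *
go(453.6,-311.5,122.5,64)"
```

```text
time_s: 7.9
eef_pos: [453.0, -312.4, 123.4]
ee_rot: [-0.0, 0.85, 0.527, -0.0]
force: [-0.2, 0.2, -1.5]
grip_width: 0.293
grip_force: 60.0
time_s: 8.1
eef_pos: [453.2, -312.6, 124.2]
ee_rot: [0.0, 0.85, 0.527, 0.0]
force: [0.3, 0.5, -1.4]
grip_width: 0.292
grip_force: 60.0
t 8.1 pos [ 453.2 -312.6  124.2] d [ 1.2 -0.1  1.7] rot [ 0.     0.    -0.007] len 2 F [ 0.3  0.5 -1.4] q [-0.82  0.57  1.62  0.    0.95 -0.36]
```

```bash
python3 -m handwheel '[{"d": [1, 0, 1]}, {"d": [1, 0, 2]}, {"d": [1, 0, 2]}]'; python3 -m handwheel '[{"d": [0, 0, 0.5]}, {"d": [0, 0, 1]}, {"d": [0, 0, 1]}]'
```

```text
time_s: 8.4
eef_pos: [453.7, -311.7, 123.1]
ee_rot: [0.001, 0.85, 0.527, 0.0]
force: [-2.9, 2.6, 8.6]
grip_width: 0.293
grip_force: 61.3
time_s: 8.7
eef_pos: [453.7, -311.7, 123.1]
ee_rot: [0.001, 0.85, 0.527, -0.0]
force: [-7.4, 4.8, 19.6]
grip_width: 0.287
grip_force: 62.8
```

Firm contact at the expected height, so the plug is seated. I'll ease off, release and rise.

```bash
python3 -m handwheel '[{"d": [0, 0, -1]}, {"d": [0, 0, -1.5]}, {"d": [0, 0, -1.5]}]' - 20; python3 -m handwheel '[{}, {}, {}, {"d": [0, 0, -2]}, {"d": [0, 0, -20]}, {"d": [0, 0, -50]}, {"d": [0, 0, -85]}, {"d": [0, 0, -85]}]' 0.6
python3 - <<'E'
from h import *
for n in('scene','wrist'):
    im,d=cams.capture(n); P=cloud(d,cams.calibration(n)); h=cv2.cvtColor(im,cv2.COLOR_RGB2HSV).astype(int)
    m=(h[...,0]>4)&(h[...,0]<17)&(h[...,1]>130)&(np.hypot(P[...,0]-453,P[...,1]+312)<60)&(P[...,2]>30)
    top=np.percentile(P[m][:,2],95); q=P[(np.hypot(P[...,0]-453,P[...,1]+312)<45)&(P[...,2]>top-5)&(P[...,2]<top+4)]
    print(n,m.sum(),'top',round(top,1),cv2.minAreaRect(q[:,:2].astype(np.float32)))
go(602.5,-26.5,230,-6.1)
E
```

```text
time_s: 9.0
eef_pos: [453.7, -311.7, 123.1]
ee_rot: [0.0, 0.85, 0.527, 0.0]
force: [-2.8, 2.5, 8.7]
grip_width: 0.291
grip_force: 61.2
time_s: 9.8
eef_pos: [454.6, -312.6, 211.8]
ee_rot: [0.004, 0.85, 0.527, 0.001]
force: [-0.1, -0.2, 0.2]
grip_width: 0.599
grip_force: 0.0
scene 244 top 79.8 ((455.0823974609375, -313.74310302734375), (53.068939208984375, 28.321718215942383), 59.725582122802734)
wrist 1529 top 77.5 ((453.8897705078125, -310.60101318359375), (49.445892333984375, 26.123489379882812), 64.26384735107422)
t 9.9 pos [ 453.6 -311.6  207.7] d [321.6   6.6 -22.4] rot [ 1.000e-03 -0.000e+00  1.216e+00] len 322 F [0.4 0.8 0.1] q [-0.81  0.46  1.55 -0.    1.13 -0.35]
```

The plug is seated: its top is at about 78 mm, at the holder's centre and yaw. Next is the knob.

```bash
python3 -m handwheel '[{"d": [30, 1, -5], "rot": [0, 0, 0.14]}, {"d": [70, 2, -10], "rot": [0, 0, 0.28]}, {"d": [110, 3, -15], "rot": [0, 0, 0.42]}, {"d": [155, 4, -22], "rot": [0, 0, 0.56]}, {"d": [200, 5, -22], "rot": [0, 0, 0.7]}, {"d": [245, 6, -22], "rot": [0, 0, 0.84]}, {"d": [290, 7, -22], "rot": [0, 0, 0.98]}, {"d": [322, 7, -22], "rot": [0, 0, 1.12]}]' 0.6;python3 -m handwheel '[{"rot": [0, 0, 0.096]}, {"rot": [0, 0, 0.096]}]' 0.6
python3 - <<'E'
from h import *
im,d=cams.capture('wrist'); c=cams.calibration('wrist'); P=cloud(d,c)
cv2.imwrite('pics/w4.png',im[:,:,::-1])
for n in('wrist','scene','side'):
    if n!='wrist': im,d=cams.capture(n); P=cloud(d,cams.calibration(n))
    h=cv2.cvtColor(im,cv2.COLOR_RGB2HSV).astype(int)
    m=((h[...,0]<4)|(h[...,0]>175))&(h[...,1]>140)&(np.hypot(P[...,0]-603,P[...,1]+27)<40)&(P[...,2]>60)
    if m.sum()<20: print(n,'none'); continue
    top=np.percentile(P[m][:,2],90); q=P[m&(P[...,2]>top-4)]
    print(n,m.sum(),'top',round(top,1),cv2.minEnclosingCircle(q[:,:2].astype(np.float32)),cv2.minAreaRect(q[:,:2].astype(np.float32)))
go(602.5,-26.5,140,-6.1)
E
```

```text
time_s: 10.7
eef_pos: [603.5, -23.7, 227.7]
ee_rot: [-0.0, 1.0, -0.007, -0.001]
force: [-0.3, -0.5, -0.2]
grip_width: 0.603
grip_force: 0.0
time_s: 10.9
eef_pos: [602.9, -25.4, 227.7]
ee_rot: [-0.0, 0.999, -0.053, -0.001]
force: [0.9, 0.1, -0.4]
grip_width: 0.601
grip_force: 0.0
wrist 1634 top 98.9 ((614.4811401367188, -27.555770874023438), 26.151798248291016) ((603.7670288085938, -25.084335327148438), (51.89922332763672, 28.480709075927734), 77.01071166992188)
scene 149 top 99.5 ((603.232421875, -33.903236389160156), 19.670997619628906) ((601.0443725585938, -31.087343215942383), (35.522865295410156, 27.31865119934082), 53.40201187133789)
side 123 top 99.9 ((603.4437255859375, -26.371604919433594), 14.442320823669434) ((603.0419311523438, -26.835590362548828), (22.890727996826172, 28.525836944580078), 33.603511810302734)
t 11.05 pos [602.8 -26.9 228.7] d [-0.2 -0.4 88.7] rot [-0.     0.001  0.002] len 89 F [-0.6 -0.   0.2] q [-0.24  0.55  1.35 -0.    1.24  1.44]
```

View pics/w4.png

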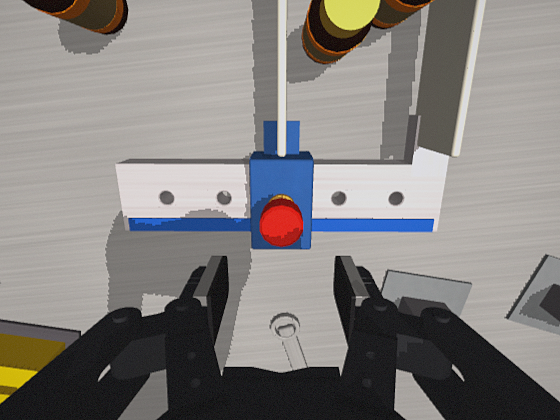

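The knob is at (281,224), centred between the fingers, and the rail is square with the tool. Its top at 99 mm fits a pin that is only part in. I'm going down and gripping it.

```bash
python3 -m handwheel '[{"d": [0, 0, 25]}, {"d": [0, 0, 50]}, {"d": [0, 0, 75]}, {"d": [0, 0, 87]}, {"d": [0, 0, 87]}, {"d": [0, 0, 87]}]' 0.6; python3 -m handwheel '[{}, {}, {}, {}, {}]' 0.0 60; python3 -m handwheel '[{"d": [0, 0, -4]}, {"d": [0, 0, -8]}, {"d": [0, 0, -12]}, {"d": [0, 0, -14]}, {"d": [0, 0, -14]}, {"d": [0, 0, -14]}]'
```

```text
time_s: 11.65
eef_pos: [603.4, -26.7, 143.4]
ee_rot: [0.0, 0.999, -0.053, 0.001]
force: [0.7, -0.7, -0.1]
grip_width: 0.599
grip_force: 0.0
time_s: 12.15
eef_pos: [603.5, -26.4, 142.8]
ee_rot: [0.0, 0.999, -0.053, 0.001]
force: [2.5, -1.2, 1.7]
grip_width: 0.33
grip_force: 59.0
time_s: 12.75
eef_pos: [603.4, -26.4, 156.0]
ee_rot: [0.0, 0.999, -0.053, 0.001]
force: [7.9, -1.2, -6.4]
grip_width: 0.327
grip_force: 59.5
```

```bash
python3 -m handwheel '[{"d": [0, -6, -1]}, {"d": [0, -14, -1]}, {"d": [0, -22, -1]}, {"d": [0, -30, -1]}, {"d": [0, -38, -1]}, {"d": [0, -45, -1]}, {"d": [0, -50, -1]}, {"d": [0, -50, -1]}]'
python3 - <<'E'
from h import *
s=readout.sense(); p=np.array(s['eef_pos'])-[603.4,-26.4,156]; print('along',p@[.106,.994,0],'across',p@[.994,-.106,0],s['force'])
for n in('scene','side'):
    im,d=cams.capture(n); P=cloud(d,cams.calibration(n)); h=cv2.cvtColor(im,cv2.COLOR_RGB2HSV).astype(int)
    f=(P[...,2]>70)&(P[...,2]<90)&(h[...,1]<60)&(P[...,0]>660)&(P[...,0]<850)&(abs(P[...,1])<200)
    nn,l,st,ce=cv2.connectedComponentsWithStats(f.astype(np.uint8))
    for i in range(1,nn):
        if st[i,4]>60: print(n,cv2.minAreaRect(P[l==i][:,:2].astype(np.float32)))
E
```

```text
time_s: 13.55
eef_pos: [608.8, 23.7, 156.8]
ee_rot: [0.0, 0.999, -0.053, 0.001]
force: [8.7, -0.2, -7.0]
grip_width: 0.329
grip_force: 59.7
along 50.349839351027384 across 0.07246972309231232 [ 8.6663595  -0.15804357 -6.95988512]
scene ((737.1702270507812, -157.64645385742188), (7.395716667175293, 155.0532989501953), 84.01939392089844)
scene ((745.9551391601562, 6.910202503204346), (6.160800457000732, 171.76522827148438), 83.76952362060547)
side ((750.3798828125, 7.7394561767578125), (11.678705215454102, 165.31871032714844), 84.0816650390625)
```

```bash
python3 -m handwheel '[{"d": [0, 0, 3]}, {"d": [0, 0, 6]}, {"d": [0, 0, 9]}, {"d": [0, 0, 12]}, {"d": [0, 0, 15]}, {"d": [0, 0, 18]}, {"d": [0, 0, 18]}]'; python3 -m handwheel '[{"d": [0, 0, 1]}, {"d": [0, 0, 2]}, {"d": [0, 0, 3]}, {"d": [0, 0, 3]}]'
```

```text
time_s: 14.35
eef_pos: [608.9, 23.6, 139.8]
ee_rot: [-0.0, 0.999, -0.053, 0.001]
force: [4.9, 1.1, 1.9]
grip_width: 0.324
grip_force: 60.7
time_s: 14.75
eef_pos: [609.0, 23.6, 138.4]
ee_rot: [-0.0, 0.999, -0.053, 0.001]
force: [0.4, 3.0, 14.2]
grip_width: 0.327
grip_force: 61.9
```

```bash
python3 -m handwheel '[{"d": [0, 0, 0.5]}, {"d": [0, 0, 1]}, {"d": [0, 0, 1]}, {"d": [0, 0, 1]}]'
python3 - <<'E'
from h import *
o=[]
for n in('scene','side','wrist'):
    im,d=cams.capture(n); P=cloud(d,cams.calibration(n)); h=cv2.cvtColor(im,cv2.COLOR_RGB2HSV).astype(int)
    m=((h[...,0]<4)|(h[...,0]>175))&(h[...,1]>140)&(np.hypot(P[...,0]-608,P[...,1]-24)<40)&(P[...,2]>60)
    b=(h[...,0]>100)&(h[...,0]<125)&(h[...,1]>120)&(np.hypot(P[...,0]-608,P[...,1]-24)<60)&(P[...,2]>45)
    print(n,m.sum(),np.percentile(P[m][:,2],[5,50,90,98]).round(1) if m.sum() else '', 'saddle',cv2.minAreaRect(P[b][:,:2].astype(np.float32)) if b.sum()>50 else '')
    if n=='wrist': cv2.imwrite('pics/w5.png',im[:,:,::-1])
    if n=='scene': cv2.imwrite('pics/s5.png',cv2.resize(im[130:320,110:430],(800,475),interpolation=3)[:,:,::-1])
s=readout.sense(); print(s['eef_pos'],s['force'])
E
```

```text
time_s: 15.15
eef_pos: [609.0, 23.6, 138.4]
ee_rot: [0.0, 0.999, -0.053, 0.002]
force: [-2.6, 3.4, 21.3]
grip_width: 0.328
grip_force: 62.6
scene 156 [ 76.9  91.3  95.  102.8] saddle ((623.1190795898438, 29.828983306884766), (99.184326171875, 51.725990295410156), 87.35774230957031)
side 104 [ 78.9  90.7  95.  125.2] saddle ((599.391357421875, 27.14419937133789), (92.06205749511719, 70.53352355957031), 45.6601676940918)
wrist 4267 [76.7 91.8 92.7 93.1] saddle ((615.35693359375, 22.275196075439453), (89.05110931396484, 84.96121978759766), 36.028011322021484)
[609.02360566  23.6409993  138.34361189] [-2.97965652  2.42226504 21.20552864]
```

View pics/w5.png

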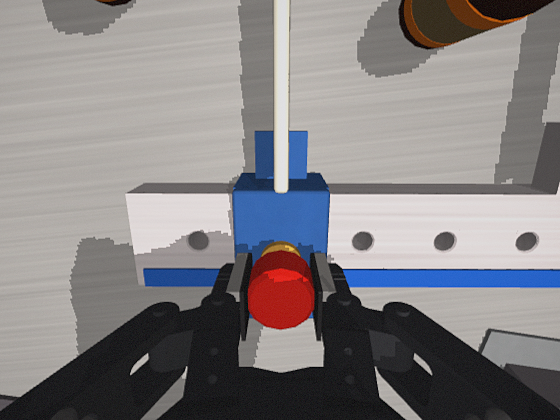

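View pics/s5.png

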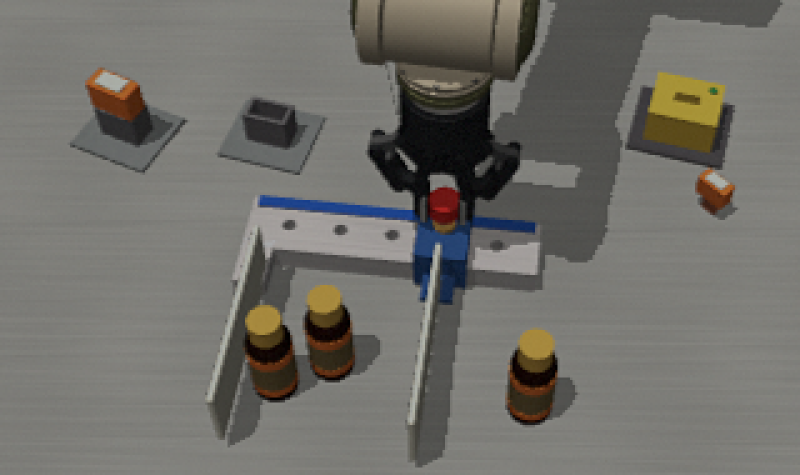

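The wrist picture shows the knob at (281,290) with its top at 92.5 mm, which matches home (92 mm). Three free holes remain on the fence side and one beyond, so the guide is at the next hole. The scene crop shows the plug standing in the right-hand holder at (115,105), with the bottles still standing. The height holds at 138.4 mm under 21 N, so the pin is on its stop.

```bash
python3 -c "
from rig import order
print(order.finish_job())"
```

```text
the job is handed in; nothing more can be done
None
```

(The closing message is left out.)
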